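# Pack the weld inspection caddy

### The job

Pack the caddy for weld inspection: lay the plate with the weld bead flat, bead up, in the shallow tray, stand the pipe coupon with the weld ring in the deep square bin, and stand the one full spray can upright in the round well. The cans look alike, so lift them to feel which is full, and set any empty one upright again where it stood. Leave the unwelded plate and coupon where they are, and lower things into place without dropping them.

Things in the scene. Friction and masses are not known exactly. Their poses are not given: they have to be found in the camera images.
- shallow_tray: Low square tray lined with black rubber, 112 x 112 outside, walls 4 thick and 18 high, floor 4 thick, inside 104 x 104. Origin: centre of its underside, 6 above the bench; x, y along the walls. It is one of four fixed bins, in any arrangement, in a 2 x 2 block (centres 118 apart) on the caddy's fixed steel base, 244 x 244 with a 14 high rim.
- deep_bin: Empty square bin with the highest straight walls in the caddy: 112 x 112 outside, walls 4 thick and 34 high, floor 4 thick, inside 104 x 104, bare aluminium. Origin: centre of its underside, 6 above the bench; x, y along the walls. (The caddy's fourth bin, 26 high with white chalk sticks in it, is no part of the job.)
- round_well: The round cup on a thin square foot in the caddy: outside diameter 90, inside diameter 80, 40 high, floor 4 thick, foot 112 x 112 x 3. Origin: centre of its underside, 6 above the bench; z up.
- welded_plate: Flat dark steel plate 80 (x) x 45 (y) x 10 (z), lying flat, with a bright lumpy weld bead about 12 wide and 4 to 5 high along the middle of its top, along x; about 280 g. Goes into the shallow tray. Origin: centre of the underside; z up through the bead.
- blank_plate: The look-alike plate, 80 (x) x 45 (y) x 10 (z), same dark steel, without a bead: stays where it is. Origin: centre of the underside.
- welded_pipe: Dark steel coupon: upright pipe, 48 outside and 40 inside diameter, 60 long, on the middle of a square base plate 75 x 75 x 6 (66 high in all), with a bright sloping weld ring round its foot (12 wide, up to z 21); about 480 g. Goes into the deep bin. Origin: centre of the underside; x, y along the base's edges, z up along the pipe.
- unwelded_pipe: The look-alike pipe coupon, same pipe, base plate and sizes, but without the bright weld ring at the foot: stays where it is. Origin: centre of the underside.
- can_a: One of three identical aluminium aerosol cans with white caps, upright at the start: diameter 52 up to z 100, then a shoulder and a cap of diameter 34, 132 high in all. Exactly one of the three is full and only the weight tells which: full 380 to 460 g, empty 95 to 125 g. Letters are arbitrary. Origin: centre of the underside, z up.
- can_b: One of three identical aluminium aerosol cans with white caps, upright at the start: diameter 52 up to z 100, then a shoulder and a cap of diameter 34, 132 high in all. Exactly one of the three is full and only the weight tells which: full 380 to 460 g, empty 95 to 125 g. Letters are arbitrary. Origin: centre of the underside, z up.
- can_c: One of three identical aluminium aerosol cans with white caps, upright at the start: diameter 52 up to z 100, then a shoulder and a cap of diameter 34, 132 high in all. Exactly one of the three is full and only the weight tells which: full 380 to 460 g, empty 95 to 125 g. Letters are arbitrary. Origin: centre of the underside, z up.

How it is judged:
By the outcome, as a careful person would: the job done as asked, in the order asked, and still so for the second after the job is handed in, with the robot touching nothing.
It also fails if it takes over 128 s, if anything falls off the work surface, if the arm or the gripper's body presses on something with over 40 N, if the wrist force passes 120 N, or if a joint passes its speed limit or range.

### The arm

A 6-joint arm with a two-finger parallel gripper is mounted at the origin on the work surface. World frame = base frame: x ahead of the robot, y to its left, z up, the work surface at z = 0. Lengths are in m, angles in degrees, forces in N, time in s.
With the tool pointing down it reaches from about 0.3 to 0.95 m from the base axis. Payload 3.1 kg.
Tool frame: the origin (TCP) lies at the very end of the fingers, on their centre line; the grasp point (between the pads) lies 19 mm behind it; z points along the fingers, y is the line along which they close (so a half turn about z gives the same grasp; the last joint's range is limited). The gripper opens to 85 mm and grips with 20 to 120 N. Pads are 22 mm wide; open, the fingers measure 114 mm over their backs; the gripper's body (76 mm by 85 mm) begins 54 mm behind the grasp point. The pads swing forward as they close: fully open they stand 13 mm farther back than shut.
Start: joints at [62.871, 17.653, 93.61, -0, 68.738, -3.994], TCP at [0.246, 0.575, 0.231] pointing down, gripper open.
Joint ranges: [-175.34, 175.34], [-45.06, 112.39], [2.9, 150.54], [-68.45, 248.45], [3.09, 151.38], [-168.51, 168.51]. Speed limits (degrees/s): [159.86, 159.86, 180, 180, 180, 180].

### API

Orientations are given as a 3x3 rotation matrix whose columns are the frame's x, y, z axes.
In Python, from plant import arm, read_camera, recognise gives the robot as it stands. The module is installed in compiled form; this text tells all that it offers. Calls block until the motion is done:
- arm.move_ptp(position, orientation): joint-space move of the TCP to a pose.
- arm.movel(position, rot=None, velocity=0.15, contact_N=None): straight line of the TCP; rot=None keeps the orientation; velocity is the mean speed in m/s. With contact_N (N) it stops when the force on the tool has changed by that much, and returns True; else False.
- arm.move_joints(angles): joint-space move.
- arm.gripper_to(opening, grasp_force=None): opening from 0.0 (shut) to 1.0 (fully open); grasp_force is the grip in N (None keeps the last); returns when the fingers have stopped.
- arm.wait(seconds).
- arm.inverse_kinematics(position, orientation): joint angles nearest the present ones, or None.
- arm.observe(): the state.
- read_camera(name): name is "side" or "top"; returns a dict with "frame" (480x640x3 uint8, red, green, blue), "fovy" (degrees; the focal length in pixels is half the picture's height over the tangent of half this angle, whatever the lens; pixels are square), "cx", "cy" (the principal point, pixels), "k1" (the pictures are not rectified: a ray, as slopes to the right and down, at radius r is drawn at 1 + k1 r^2 times it, then the intrinsics apply), "camera_from_world" (4x4, takes a point from world to camera coordinates). Camera axes: x right, y down, z forward; pixel columns grow to the right and rows downward; lengths in m; the calibration is good to about 2 mm. A picture is of the moment at which its call begins. There is no depth.
A pose or a line that the arm cannot do raises arm.MotionError and nothing moves.
- arm.finish_job(): hands the job in; it is judged then, once.
Trained networks look in a picture, given as the dict that the camera call returned (one of the last four; its "shot" number tells which), for a name from the list of things; names that differ only in an ending like _2 or _b are one class to them, and where a whole thing is asked for, a point or a joint stands for the part that bears it (a point fixed in the world has none). Each returns a list of dicts, best first, with "conf" (0 to 1); they miss things now and then, are a little off and sometimes report something else, mostly with a low value. They report only what shows in the picture. A call takes as long as a camera call.
- recognise(target, picture): "centre" ([x, y, z] in m, in world coordinates, good to about 4 mm: the middle of the surface that is visible of it).
The state is a dict: "t": time; "joint_positions": joint angles; "dq": joint speeds; "joint_torque": joint torques, N m; "ee_pos": TCP position; "tool_rot": TCP orientation; "wrist_force": force on the tool from outside, world axes, zero at the start; "torque": the same for the moment, N m; "width": opening from 0.0 (shut) to 1.0 (fully open); "gripper_force": force on a finger pad.
Only numpy, scipy, OpenCV 4.12 (cv2) and the standard library are available. Lean on these libraries where they do the work, as an engineer would, in place of code of your own. Each camera call takes 0.05 s, during which the arm holds its last target. There are 200 camera calls.

## Working session

There is one attempt and no reset: what is moved stays moved. The work goes in short steps, each a Python script; the robot and the scene stay as the last script left them, time stands still between calls to the robot, and variables do not carry over. Pictures are saved under pics/ and viewed, at most 14 in all, crops included, and the job is handed in when it is done.

```bash
mkdir -p pics; ls; cat > h.py <<'E'
import numpy as np, cv2
from plant import arm, read_camera, recognise
def K(p):
    h=p["frame"].shape[0]; f=h/2/np.tan(np.radians(p["fovy"]/2)); return f
def proj(p,X):
    X=np.atleast_2d(X); T=np.array(p["camera_from_world"]); c=X@T[:3,:3].T+T[:3,3]
    s=c[:,:2]/c[:,2:]; r2=(s**2).sum(1,keepdims=True); s=s*(1+p["k1"]*r2)
    return s*K(p)+[p["cx"],p["cy"]]
def unproj(p,uv,z):
    uv=np.atleast_2d(np.array(uv,float)); T=np.array(p["camera_from_world"]); d=(uv-[p["cx"],p["cy"]])/K(p); s=d.copy()
    for _ in range(30): s=d/(1+p["k1"]*(s**2).sum(1,keepdims=True))
    R=T[:3,:3]; C=-R.T@T[:3,3]; D=np.c_[s,np.ones(len(s))]@R
    return C+D*((z-C[2])/D[:,2])[:,None]
def save(p,name,crop=None,scale=1):
    im=p["frame"][:,:,::-1]
    if crop: x0,y0,x1,y1=crop; im=im[y0:y1,x0:x1]
    cv2.imwrite("pics/"+name,cv2.resize(im,None,fx=scale,fy=scale,interpolation=cv2.INTER_CUBIC))
E
python3 - <<'E'
from h import *
import pickle
for n in("top","side"):
    p=read_camera(n); save(p,n+"0.png"); pickle.dump(p,open(n+"0.pkl","wb"))
    T=np.array(p["camera_from_world"]); print(n,p["fovy"],p["k1"],-T[:3,:3].T@T[:3,3])
    for t in("shallow_tray","deep_bin","round_well","welded_plate","blank_plate","welded_pipe","unwelded_pipe","can_a"):
        print(t,[(round(d["conf"],2),np.round(d["centre"],3).tolist()) for d in recognise(t,p)])
print(arm.observe())
E
```

```text
pics
top 43.34468279231693 0.01922630082629234 [0.31579071 0.03470224 1.20517051]
shallow_tray [(0.78, [0.609, -0.174, 0.011])]
deep_bin [(0.77, [0.472, -0.268, 0.01]), (0.35, [0.606, -0.174, 0.01])]
round_well [(0.57, [0.488, -0.148, 0.012])]
welded_plate [(0.76, [0.48, 0.357, 0.009]), (0.71, [0.567, 0.069, 0.009])]
blank_plate [(0.71, [0.568, 0.069, 0.012])]
welded_pipe [(0.68, [0.372, 0.332, 0.011])]
unwelded_pipe [(0.88, [0.544, 0.218, 0.007]), (0.56, [0.479, 0.356, 0.009])]
can_a [(0.96, [0.433, 0.058, 0.109]), (0.91, [0.68, 0.078, 0.107]), (0.59, [0.423, 0.19, 0.11])]
side 52.40492769336295 -0.1366265314056316 [ 0.27403986 -0.70534705  0.61298243]
shallow_tray [(0.95, [0.602, -0.16, 0.01])]
deep_bin [(0.91, [0.468, -0.262, 0.012])]
round_well [(0.88, [0.486, -0.146, 0.021])]
welded_plate [(0.48, [0.497, 0.336, 0.012])]
blank_plate []
welded_pipe [(0.95, [0.371, 0.322, 0.02])]
unwelded_pipe [(0.95, [0.547, 0.202, 0.027])]
can_a [(0.86, [0.44, 0.037, 0.076]), (0.71, [0.42, 0.175, 0.078])]
{'t': 0.9, 'joint_positions': array([ 6.28697782e+01,  1.76514634e+01,  9.36077363e+01,  9.70674974e-04,
        6.87363438e+01, -3.99464684e+00]), 'dq': array([ 0.02217529, -0.10691517,  0.03249863, -0.0261343 , -0.05328355,
       -0.11807985]), 'joint_torque': array([-1.36424928e-04, -4.15279627e+01, -2.77087229e+01, -4.62390881e-05,
        7.09692958e-04, -2.98867299e-06]), 'ee_pos': array([0.24561572, 0.57475425, 0.23130446]), 'tool_rot': array([[-9.19575304e-01,  3.92913807e-01,  2.14186785e-05],
       [ 3.92913808e-01,  9.19575301e-01,  7.64233664e-05],
       [ 1.03317082e-05,  7.86927349e-05, -9.99999997e-01]]), 'wrist_force': array([ 0.29522014, -0.19882262, -0.55678753]), 'torque': array([-0.00279271, -0.0419924 ,  0.02511828]), 'gripper_force': 0.0, 'width': 1.0010110894737247}
```

View pics/top0.png

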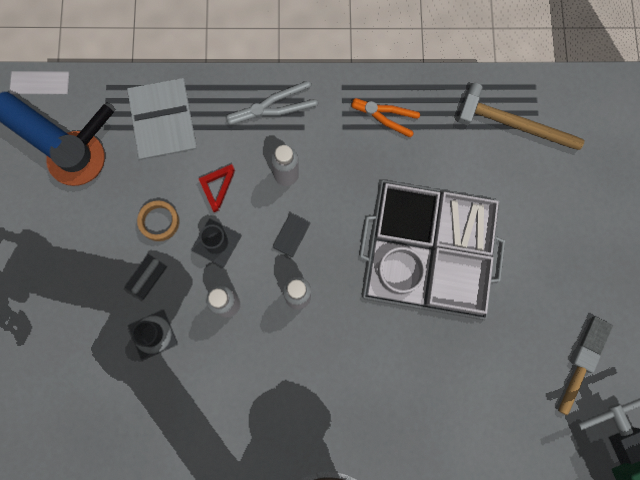

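View pics/side0.png

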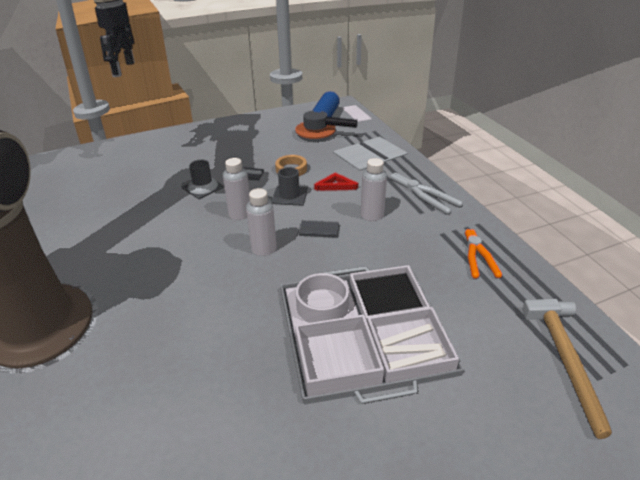

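The top view shows the tray (408,215), deep bin (461,281), well (402,270), welded plate (146,276), blank plate (291,234), ringed pipe (152,334), plain pipe (215,240) and cans (285,155), (297,290) and (218,299). Next I'll zoom in to find the corners.

```bash
python3 - <<'E'
from h import *
import pickle
p=pickle.load(open("top0.pkl","rb"))
save(p,"c1.png",(350,170,510,330),3.75)
save(p,"c2.png",(115,240,235,360),5)
E
```

```text
(no output)
```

View pics/c1.png

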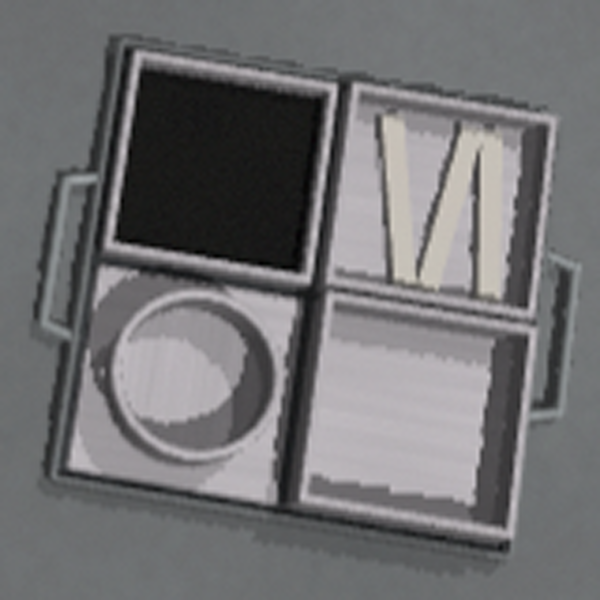

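View pics/c2.png

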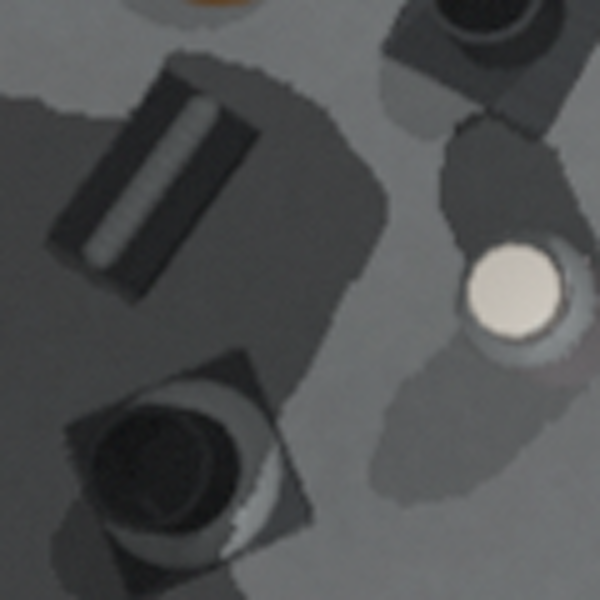

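The caddy crop gives the rim corners and well ring. The objects crop gives the beaded plate's outline (168,68)…(47,240), the pipe base corners (67,430)…(140,595) and a can cap at (514,291). I'll fit poses to these and check the overlay in both views.

```bash
cat > fit.py <<'E'
from h import *
import pickle
p=pickle.load(open("top0.pkl","rb")); s=pickle.load(open("side0.pkl","rb"))
c1=lambda a:np.array(a)/3.75+[350-.37,170-.37]
c2=lambda a:np.array(a)/5+[115-.4,240-.4]
def sq(name,uv,z):
    X=unproj(p,uv,z)[:,:2]; e=np.roll(X,-1,0)-X; L=np.linalg.norm(e,axis=1)
    a=np.degrees(np.arctan2(e[:,1],e[:,0])); print(name,X.mean(0).round(4),"sides",L.round(4),"ang",a.round(1)); return X.mean(0),a
sq("tray",c1([(128,48),(343,82),(316,290),(100,262)]),.024)
sq("deep",c1([(325,290),(538,322),(513,545),(290,507)]),.040)
print("well",unproj(p,c1([(193,376)]),.046))
sq("plate",c2([(168,68),(262,130),(137,302),(47,240)]),.010)
sq("pipe",c2([(67,430),(243,350),(312,520),(140,595)]),.006)
print("pipetop",unproj(p,c2([(151,468)]),.066))
g=p["frame"].astype(int); m=((g.min(2)>175)).astype(np.uint8)
n,l,st,ce=cv2.connectedComponentsWithStats(m)
for i in range(1,n):
    if 150<st[i,4]<600 and 200<ce[i][0]<320 and 130<ce[i][1]<320: print("can",ce[i],st[i],unproj(p,[ce[i]],.132))
E
python3 fit.py
```

```text
tray [ 0.6004 -0.1721] sides [0.1179 0.1164 0.1159 0.1199] ang [-99.6 170.   82.1  -9. ]
deep [ 0.4648 -0.2656] sides [0.1126 0.118  0.1158 0.116 ] ang [-99.1 169.8  79.9 -11.8]
well [[ 0.4852186  -0.14895706  0.046     ]]
plate [0.4813 0.3535] sides [0.0458 0.082  0.0439 0.0814] ang [-123.5  145.9   55.7  -32.8]
pipe [0.3684 0.335 ] sides [0.0734 0.0724 0.0706 0.0708] ang [ -65.5 -156.1  113.1   26.2]
pipetop [[0.36781745 0.33464993 0.066     ]]
can [283.91616766 153.47305389] [276 147  16  14 167] [[0.69312144 0.07541649 0.132     ]]
can [296.42512077 288.77777778] [289 281  16  17 207] [[0.44012877 0.05293209 0.132     ]]
can [217.55825243 297.8592233 ] [210 290  16  17 206] [[0.42521803 0.19247393 0.132     ]]
```

```bash
cat > ov.py <<'E'
from h import *
import pickle
p=pickle.load(open("top0.pkl","rb")); s=pickle.load(open("side0.pkl","rb"))
th=np.radians(-10.); R=lambda t:np.array([[np.cos(t),-np.sin(t)],[np.sin(t),np.cos(t)]])
W=np.array([.4852,-.1490]); C=np.mean([np.array([.6004,-.1721])-R(th)@[.059,.059],np.array([.4648,-.2656])-R(th)@[-.059,-.059],W-R(th)@[-.059,.059]],0); print("C",C)
def box(c,a,b,t,z): return np.c_[np.array([[a,b],[-a,b],[-a,-b],[a,-b]])/2@R(t).T+c,[z]*4]
def circ(c,r,z): t=np.linspace(0,6.283,40); return np.c_[c[0]+r*np.cos(t),c[1]+r*np.sin(t),t*0+z]
L=[box(C+R(th)@[.059,.059],.112,.112,th,.024),box(C+R(th)@[-.059,-.059],.112,.112,th,.040),circ(C+R(th)@[-.059,.059],.045,.046),
 box([.4813,.3535],.08,.045,np.radians(146.4),.010),box([.3684,.335],.075,.075,np.radians(25),.006),circ([.368,.335],.024,.066)]
for c in([.6931,.0754],[.4401,.0529],[.4252,.1925]): L+=[circ(c,.026,0),circ(c,.017,.132)]
if __name__=="__main__":
    tiles=[]
    for q,cr in((p,(350,170,510,330)),(s,(270,240,470,400)),(p,(115,240,235,330+30)),(s,(170,130,400,270))):
        x0,y0,x1,y1=cr; k=min(400/(x1-x0),300/(y1-y0)); im=cv2.resize(q["frame"][y0:y1,x0:x1,::-1],None,fx=k,fy=k,interpolation=cv2.INTER_CUBIC)
        for X in L: cv2.polylines(im,[np.round((proj(q,X)+.5-[x0,y0])*k).astype(int)],True,(0,255,0),1)
        t=np.zeros((300,400,3),np.uint8); t[:im.shape[0],:im.shape[1]]=im[:300,:400]; tiles.append(t)
    cv2.imwrite("pics/ov.png",np.vstack([np.hstack(tiles[:2]),np.hstack(tiles[2:])]))
E
python3 ov.py
```

```text
C [ 0.5327528  -0.21834963]
```

View pics/ov.png

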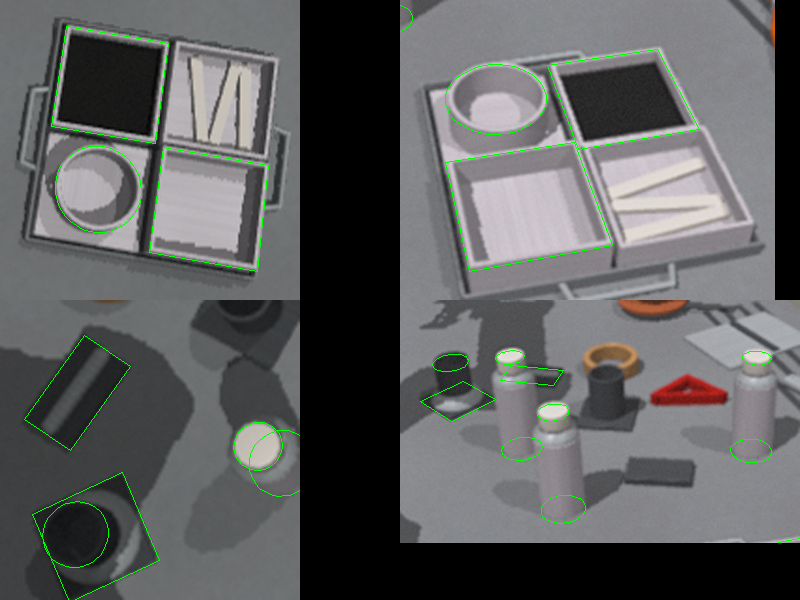

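The overlay matches in both views. Next, the plate.

```bash
cat >> h.py <<'E'
from ov import C,R as R2,th
TRAY=C+R2(th)@[.059,.059]; DEEP=C+R2(th)@[-.059,-.059]; WELL=C+R2(th)@[-.059,.059]
HI=.28
def rot(deg):
    a=np.radians(deg); y=np.array([np.cos(a),np.sin(a),0]); z=np.array([0,0,-1.]); return np.c_[np.cross(y,z),y,z]
def go(xy,deg,z=HI):
    q0=np.array(arm.observe()["joint_positions"]); best=None
    for d in(deg,deg+180):
        q=arm.inverse_kinematics([*xy,z],rot(d))
        if q is not None and abs(q[5])<160:
            c=abs(np.array(q)-q0).max()
            if best is None or c<best[0]: best=(c,d)
    arm.move_ptp([*xy,z],rot(best[1])); return best[1]
def F(n=8):
    v=[]
    for _ in range(n): arm.wait(.03); v.append(arm.observe()["wrist_force"])
    return np.mean(v,0)
def st(tag=""):
    o=arm.observe(); print(tag,"t",round(o["t"],1),"p",o["ee_pos"].round(4),"w",round(o["width"],3),"g",round(o["gripper_force"],1),"F",np.round(o["wrist_force"],1))
E
cat > /dev/null; python3 - <<'E'
from h import *
xy=[.4813,.3535]
go(xy,56.4); arm.gripper_to(.75); st("above"); f0=F()
arm.movel([*xy,.03],velocity=.2); 
c=arm.movel([*xy,-.006],velocity=.02,contact_N=4); st("contact %s"%c)
z=arm.observe()["ee_pos"][2]
arm.movel([*xy,z+.004],velocity=.03); arm.gripper_to(0,60); st("closed")
arm.movel([*xy,z+.06],velocity=.1); print("weight",F()-f0); st("up")
p=read_camera("side"); save(p,"plate_up.png",(130,60,370,240),3.3)
E
```

```text
C [ 0.5327528  -0.21834963]
above t 2.5 p [0.4808 0.3542 0.2798] w 0.749 g 0.0 F [ 0.1  0.4 -0.6]
contact False t 6.1 p [ 0.4814  0.3536 -0.0059] w 0.751 g 0.0 F [ 1.  -0.2 -0.2]
closed t 6.7 p [ 0.4822  0.3542 -0.001 ] w 0.508 g 62.1 F [-0.2  1.1  4. ]
weight [-0.09028082 -0.21787151 -3.16042102]
up t 7.7 p [0.4807 0.3531 0.0533] w 0.503 g 61.3 F [-0.  -0.2 -3.6]
```

View pics/plate_up.png

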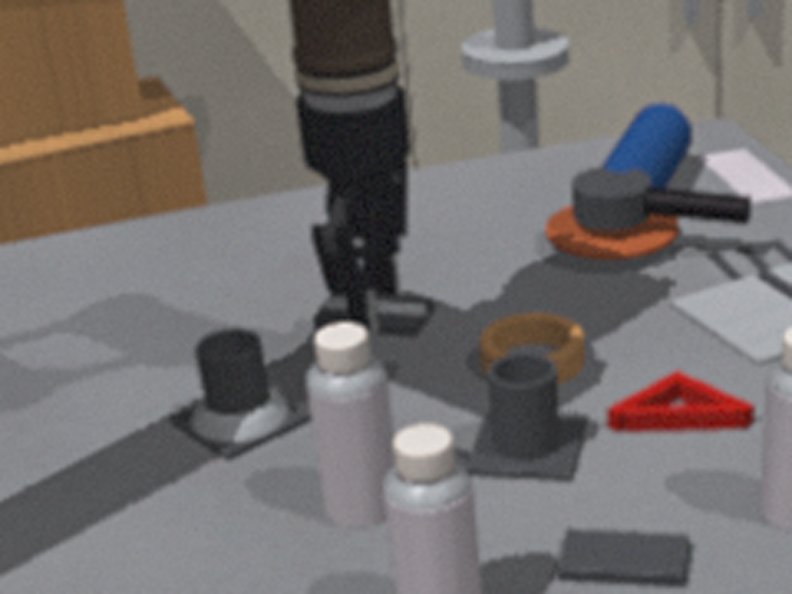

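The plate is held level, bead up, at about (370,310) in the crop. I'll place it, then pick up the pipe.

```bash
python3 - <<'E'
from h import *
arm.movel([.4813,.3535,HI],velocity=.3)
go(TRAY,80)
arm.movel([*TRAY,.04],velocity=.2); arm.wait(.2)
c=arm.movel([*TRAY,.003],velocity=.02,contact_N=3); st("contact %s"%c)
arm.gripper_to(.68,60); arm.wait(.2); st("open")
arm.movel([*TRAY,HI],velocity=.25)
p=read_camera("top"); save(p,"tray.png",(350,170,510,330),3.75)
xy=[.368,.335]
go(xy,25); arm.gripper_to(1.0); f0=F(); st("pipe")
arm.movel([*xy,.07],velocity=.25)
c=arm.movel([*xy,.031],velocity=.08,contact_N=6); st("contact %s"%c)
arm.gripper_to(0,70); st("closed")
arm.movel([*xy,.12],velocity=.1); print("weight",F()-f0); st("up")
p=read_camera("side"); save(p,"pipe_up.png",(130,60,370,240),3.3)
E
```

```text
C [ 0.5327528  -0.21834963]
contact True t 13.5 p [ 0.601  -0.1705  0.009 ] w 0.508 g 62.2 F [-0.4  0.7  4.9]
open t 14.0 p [ 0.5989 -0.1697  0.0069] w 0.681 g 0.0 F [-0.2  0.3 -0.9]
pipe t 18.0 p [0.368 0.335 0.28 ] w 0.999 g 0.0 F [-0.2 -0.1  0.7]
contact False t 19.6 p [0.3681 0.3351 0.031 ] w 1.001 g 0.0 F [ 0.9 -0.1 -0.1]
closed t 20.0 p [0.3694 0.336  0.0321] w 0.534 g 73.7 F [0.6 0.1 5.1]
weight [-0.0353566  -0.15223389 -5.46796597]
up t 21.3 p [0.3677 0.3347 0.1194] w 0.534 g 72.8 F [ 0.   0.5 -5.1]
```

View pics/tray.png

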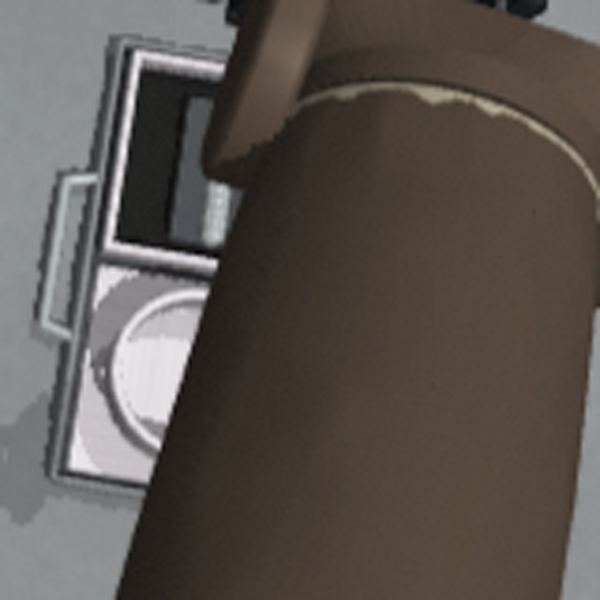

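View pics/pipe_up.png

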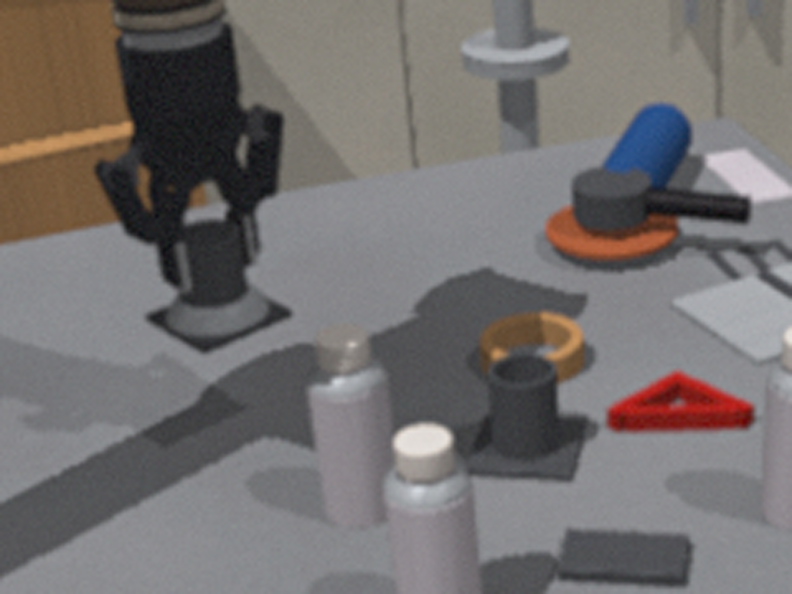

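The plate lies flat and bead up at about (200,170) in the crop. The ringed pipe is held upright at (215,290). Next I'll place the pipe and test the cans.

```bash
python3 - <<'E'
from h import *
arm.movel([.368,.335,HI],velocity=.25)
go(DEEP,-10)
arm.movel([*DEEP,.065],velocity=.2); arm.wait(.2)
c=arm.movel([*DEEP,.034],velocity=.02,contact_N=3); st("contact %s"%c)
arm.gripper_to(.85); arm.wait(.2)
arm.movel([*DEEP,HI],velocity=.25); st("released")
for i,xy in enumerate(([.4401,.0529],[.4252,.1925],[.6931,.0754])):
    go(xy,80); arm.gripper_to(1.0); arm.wait(.2); f0=F()
    arm.movel([*xy,.14],velocity=.25)
    if arm.movel([*xy,.072],velocity=.1,contact_N=6): st("BUMP"); break
    arm.gripper_to(0,40); st("grip")
    arm.movel([*xy,.12],velocity=.08); arm.wait(.2); w=-(F()-f0)[2]; print("can",i,"weight N",w)
    if w>2.5:
        if i==0: p=read_camera("side"); save(p,"can_up.png")
        arm.movel([*xy,HI],velocity=.25); go(WELL,80)
        arm.movel([*WELL,.105],velocity=.2); arm.wait(.2)
        c=arm.movel([*WELL,.074],velocity=.02,contact_N=3); st("well contact %s"%c); break
    c=arm.movel([*xy,.068],velocity=.03,contact_N=2.5); st("back %s"%c)
    arm.gripper_to(1.0); arm.wait(.2); arm.movel([*xy,HI],velocity=.2)
p=read_camera("side"); save(p,"s2.png")
E
```

```text
C [ 0.5327528  -0.21834963]
contact True t 26.9 p [ 0.4643 -0.2661  0.0422] w 0.534 g 73.6 F [-1.1  0.3  5.4]
released t 28.6 p [ 0.4634 -0.2655  0.2783] w 0.847 g 0.0 F [ 0.9 -0.2 -0.4]
grip t 32.5 p [0.4411 0.0532 0.073 ] w 0.596 g 41.3 F [-1.   1.3  6.1]
can 0 weight N 3.9650358111274064
well contact True t 37.7 p [ 0.4849 -0.1499  0.0829] w 0.596 g 42.8 F [0.3 0.8 5. ]
```

View pics/s2.png

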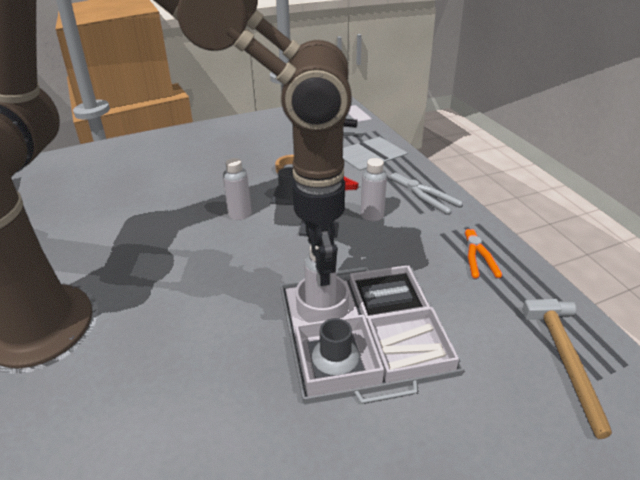

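The first can weighs about 404 g, so it is the full one, and it touched down in the well at the expected height. The pipe stands in the deep bin at (336,345) and the plate lies in the tray at (388,292). I'll release, retreat and check.

```bash
python3 - <<'E'
from h import *
arm.gripper_to(1.0); arm.wait(.2); st("open")
arm.movel([*WELL,HI],velocity=.2)
go([.246,.575],67,.3); st("away")
a=read_camera("top"); b=read_camera("side")
k=lambda p,c:cv2.resize(p["frame"][c[1]:c[3],c[0]:c[2],::-1],(400,400),interpolation=cv2.INTER_CUBIC)
cv2.imwrite("pics/end.png",np.hstack([k(a,(350,170,510,330)),k(b,(270,200,470,400))]))
E
```

```text
C [ 0.5327528  -0.21834963]
open t 38.4 p [ 0.4827 -0.1491  0.0811] w 0.999 g 0.0 F [-0.2 -0.   0.1]
away t 42.2 p [0.2469 0.5745 0.3   ] w 1.005 g 0.0 F [0.1 0.2 0.1]
```

View pics/end.png

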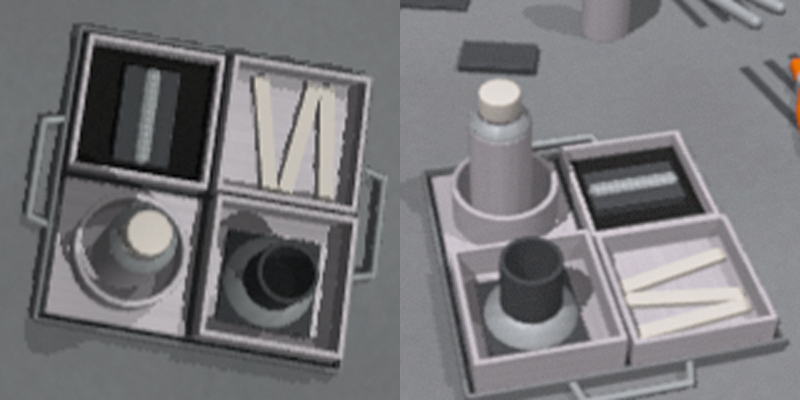

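The plate lies flat and bead up in the tray (150,115), the pipe stands in the deep bin (285,275), and the can is upright in the well (150,235).

```bash
python3 -c "
from plant import arm
print(arm.finish_job())"
```

```text
the job is handed in; nothing more can be done
None
```

The caddy is packed and handed in at about 42 s: the beaded plate lies flat in the shallow tray, the ringed pipe stands in the deep bin, and the full can (about 404 g, the first one lifted) stands in the round well; the other two cans and the look-alikes were not touched.

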